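# Park the tea chest in the tray corner and shut its drawer

## Robot

A 6-joint arm with a two-finger parallel gripper is mounted at the origin on a cart in front of the work surface, level with it; the furniture and walls round the work are solid. World frame = base frame: x ahead of the robot, y to its left, z up, the work surface at z = 0. Lengths are in mm, angles in rad, forces in N, time in s.
With the tool pointing down it reaches from about 275 to 875 mm from the base axis. Payload 12.5 kg.
Tool frame: the origin (TCP) lies midway between the tips of the shut fingers; the grasp point (between the pads) lies 19 mm behind it (manip.grip_depth is the distance from the TCP to the grasp point, in mm); y points along the fingers, x is the direction in which the jaws open and shut, and the axes are right-handed (so a half turn about y gives the same grasp; the last joint's range is limited). The gripper opens to 85 mm and grips with 20 to 120 N. Pads are 22 mm wide; open, the fingers measure 114 mm over their backs; the gripper's body (76 mm by 85 mm) begins 54 mm behind the grasp point. The pads swing forward as they close: fully open they stand 13 mm farther back than shut.
Start: joints at [1.026, 0.351, 1.652, -0, 1.139, -0.085], TCP at [244.041, 492.878, 231.29] pointing down, gripper open.
Joint ranges: [-2.75, 2.75], [-0.79, 2.1], [0.01, 2.65], [-1.57, 4.71], [0.07, 3.14], [-2.87, 2.87]. Speed limits (rad/s): [2.22, 2.22, 2.79, 3.14, 3.14, 3.14].

## Interface

Orientations are given as a unit quaternion [x, y, z, w].
In Python, from workcell import manip gives the robot as it stands.
- The arm moves only by the tool carry_out, never from a script. Its argument "moves" is a list of rows, each an object with "claw": the closure, from 0 (fully open) to 1 (shut); "delta_pos": the shift along the tool's x, y, z in mm, a list of three; "turn": the turn about the tool's y in degrees. A call has 1 to 10 rows; each row is the pose to reach, as a shift and turn from the pose commanded when the call began, along the tool's axes at that moment; what a row does not reach only later rows make up. A row lasts 1/12 s, in which the tool goes at most 41.7 mm and 7.16 degrees, less where a joint would pass 70% of its speed; a pose out of reach is approached as far as the arm can. A call with a gripper value outside its range is refused whole. The fingers move at their own pace and stop on an object; "newtons" is the grip in N (left out, the last holds). Time passes only in rows, so rows that repeat a pose let the fingers close. It gives the time, the measured TCP pose, the force and the opening at its end, in the units of the state.
- manip.get_state(): the state, without advancing time (a new reading comes with each control period).
- manip.camera(name): name is "scene" or "side" or "wrist"; returns the picture (480x640x3 uint8, blue, green, red); there is no depth.
- manip.camera_model(name): a dict with "intrinsics" (3x3 intrinsics, pixels), "R" (3x3) and "t" (3): a world point X has camera coordinates R X + t; the wrist camera has in their place "tool_from_camera" (4x4, takes a point from camera to tool coordinates, whose origin is the TCP and whose axes are the tool frame's). Camera axes: x right, y down, z forward; pixel columns grow to the right and rows downward; lengths in mm; the calibration is good to about 2 mm. A picture is of the moment at which its call begins: read the wrist's pose just before it. camera_model takes no time and is no camera call.
- manip.sign_off(): hands the job in, once; it reports no verdict.
The state is a dict: "time_s": time; "joints": joint angles; "dq": joint speeds; "tau": joint torques, N m; "tcp_pos": TCP position; "eef_rot": TCP orientation; "wrist_force": force on the tool from outside, world axes, zero at the start; "torque": the same for the moment, N m; "grip_width": finger opening in mm.
Only numpy, scipy, OpenCV 4.12 (cv2) and the standard library are available. Lean on these libraries where they do the work, as an engineer would, in place of code of your own. Each camera call takes 0.05 s, during which the arm holds its last target. There are 200 camera calls.

## Task

Tidy the tea tray: slide the wooden tea chest into the corner of the tray where the two raised edges meet, its back against the right-hand raised edge and its end against the far one, square and flush along both, and push its drawer fully home. Slide the chest rather than lifting or tipping it, leave it standing on the tray with its drawer facing the open left side of the tray, and leave the other things where they are.

Things in the scene. Friction and masses are not known exactly. Their poses are not given: they have to be found in the camera images.
- tray: Flat light-wood tray on short feet, fixed to the worktop, 240 (x) x 380 (y) mm; its flat upper surface is 18 mm above the worktop. Raised edges 10 mm thick stand 22 mm above that surface along the whole back (+x) and the whole right side (-y); the front (-x) and the left (+y) are open. Origin: centre of its footprint on the worktop; x to the back, y to the left, z up.
- tray_corner (a point): The inner corner of the tray, where the inner faces of the back and the right raised edges meet, on the tray's upper surface (110 mm in x and -180 mm in y from the tray's centre). Axes as the tray's: the back edge's inner face is the plane x = 0 of this frame, the right edge's is y = 0; the free tray surface lies toward -x and +y.
- chest: Dark-wood tea chest, loose on the tray, about 0.6 kg: carcass 100 (x) x 150 (y) x 60 (z) mm, flat sides, closed flat top. Its front (-x) is a drawer and faces roughly the tray's left. Parked: chest x along the tray's -y, its 150 mm back (+x) on the right edge and its 100 mm end (+y) on the back edge. Origin: centre of the carcass's underside; x from front to back, z up.
- chest_corner (a point): The lower corner of the chest that goes into the tray's corner: 50 mm in x and +75 mm in y from the chest's origin, at its underside; axes as the chest's.
- drawer (a joint): How far the drawer stands out of the chest's front, in m: 0 fully home, 0.060 pulled right out. It slides along the chest's x with about 2 N of friction and stays where it is left.
- drawer_face (a point): Centre of the outer face of the drawer front, 25 mm above the chest's underside; the face is flat, looks to the chest's -x and moves with the drawer. The front is 12 mm thick, 148 mm wide and spans 2 to 58 mm above the chest's underside, with a finger notch 44 mm wide and 14 mm deep in the middle of its upper edge. When the drawer is home this point is 62 mm in front of the chest's origin.
- tin: Round tin, 75 mm across, 58 mm high, standing loose on the front left of the tray; origin at the centre of its underside. Leave alone.
- tea_light: Tea light in a metal cup, 38 mm across, 15 mm high, standing loose on the back left of the tray; origin at the centre of its underside. Leave alone.
- mug: Mug, 86 x 118 x 96 mm, standing on the cooktop right of the tray; leave alone.
- beaker: White beaker, 76 mm across, 105 mm high, standing rim down on the cooktop right of the tray; leave alone.
- spice_b: Spice jar, 47 mm across, 98 mm high, standing on the cooktop right of the tray; leave alone.

How it is judged (in metres and radians):
At the end, for the whole second after the job is handed in: The chest stands level on the tray at rest, its corner within 4 mm of the inner faces of the back and of the right raised edge, less than 0.03 rad out of square with the tray, its back along the right edge, and the drawer is less than 3 mm open (x of chest_corner in the frame of tray_corner between -0.004 and 0.003 m and y of chest_corner in the frame of tray_corner between -0.003 and 0.004 m and z of chest_corner in the frame of tray_corner below 0.003 m and angle between the x axis of chest and the y axis of tray, either way round below 0.03 rad and angle between chest's own z axis and vertical below 0.03 rad and value of joint drawer below 0.003 m and linear speed of chest below 0.01 m/s); the robot touches nothing.
It fails at once if the tin, tea light, mug, beaker or spice jar is pushed more than 20 mm from its place (distance of any of tin, tea_light, mug, beaker, spice_b from where it was at the start of the episode above 0.02 m).
It fails at once if the chest is tipped up or lifted (angle between chest's own z axis and vertical above 0.25 rad or z of chest_corner in the frame of tray_corner above 0.04 m).
It also fails if it takes over 64 s, if anything falls off the work surface, if the arm or the gripper's body presses on something with over 40 N, if the wrist force passes 120 N, or if a joint passes its speed limit or range.

## Working session

There is one attempt and no reset: what is moved stays moved. The work goes in short steps, Python scripts to look and compute and a tool call to move; the robot and the scene stay as the last step left them, time stands still between calls to the robot, and variables do not carry over. Pictures are saved under pics/ and viewed, about 8 in all and at most 12, crops included, and the job is handed in when it is done.

Besides the shell and the picture viewer there is one more tool, called after "Request:" as a command line: name --argument value ..., lists and objects as JSON in quotes. carry_out: Moves the arm, as the interface text tells. Its arguments: {"type":"object","properties":{"moves":{"type":"array"},"newtons":{"type":"number"}},"required":["moves"]}

```bash
mkdir -p pics; python3 - <<'E'
from workcell import manip
import cv2, json
s=manip.get_state(); print(s)
for n in ("scene","side"):
    cv2.imwrite(f"pics/{n}0.png",manip.camera(n))
    m=manip.camera_model(n); print(n,{k:(v.tolist() if hasattr(v,'tolist') else v) for k,v in m.items()})
print(manip.camera_model("wrist"))
E
```

```text
{'time_s': 0.0, 'joints': array([ 1.02640211e+00,  3.51259426e-01,  1.65240200e+00,  1.15982659e-06,
        1.13907848e+00, -8.46503295e-02]), 'dq': array([ 0.0007571 ,  0.00031821,  0.00104017, -0.00061753,  0.0006138 ,
        0.00132755]), 'tau': array([ 5.66251802e-04, -5.06099975e+01, -2.91411120e+01, -1.12008938e-04,
        4.44263263e-03, -5.64740139e-05]), 'tcp_pos': array([243.88316542, 492.62018695, 230.75410793]), 'eef_rot': array([ 0.60095788,  0.37255952, -0.37328281, -0.60059052]), 'wrist_force': array([-0.03283186,  0.4654864 , -0.43339083]), 'torque': array([ 0.02778177, -0.04333883, -0.03828756]), 'grip_width': 85.07071390429438}
scene {'intrinsics': [[464.7952336555301, 0.0, 315.039204882694], [0.0, 464.7952336555301, 253.33590482513597], [0.0, 0.0, 1.0]], 'R': [[0.8845209996131784, -0.46647321238015266, 0.005034220400926062], [-0.27838042391474244, -0.5364596265624304, -0.7966902840185429], [0.37433533205449954, 0.7032878579928981, -0.6043668157463717]], 't': [-518.9450846025214, 75.71936349488497, 854.986601390396]}
side {'intrinsics': [[482.94420028758583, 0.0,
[... 187 characters left out ...]
84076479917525, -0.8788121854613367], [-0.03947624999653194, -0.8780132348110397, -0.477005644812371]], 't': [522.7048015678384, 146.04226438923837, 975.0406166808746]}
{'intrinsics': array([[351.47415183,   0.        , 327.54139411],
       [  0.        , 351.47415183, 245.47475289],
       [  0.        ,   0.        ,   1.        ]]), 'tool_from_camera': array([[ 9.99999164e-01,  1.29147180e-03, -5.90135453e-05,
         7.77591328e-01],
       [ 4.45994168e-04, -3.01773125e-01,  9.53379663e-01,
        -1.42514887e+02],
       [ 1.21345425e-03, -9.53378893e-01, -3.01773449e-01,
         7.64111836e+01],
       [ 0.00000000e+00,  0.00000000e+00,  0.00000000e+00,
         1.00000000e+00]])}
```

View pics/scene0.png

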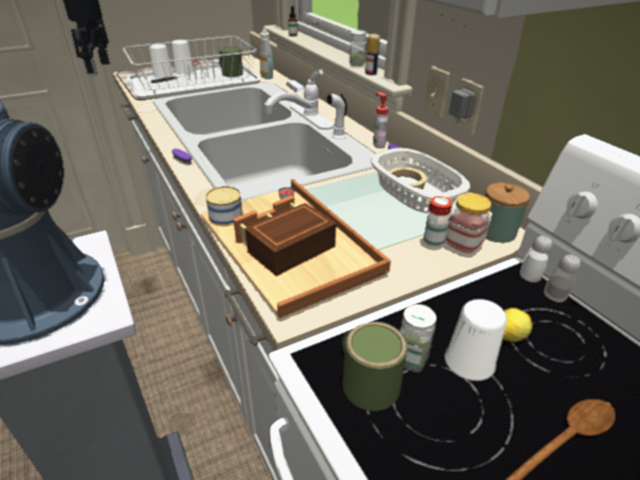

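View pics/side0.png

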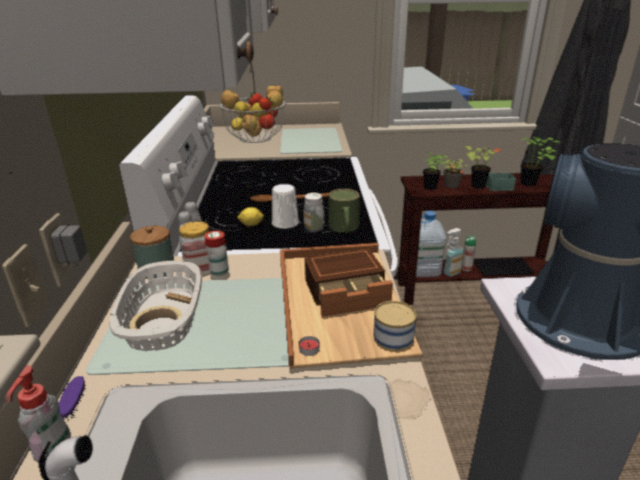

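The scene and side views show the tray with the chest drawer partly out, facing the tin and tea light. I'll make enlarged crops of both to pick points.

```bash
python3 - <<'E'
import cv2, numpy as np
a=cv2.imread('pics/scene0.png')[170:320,195:395]; b=cv2.imread('pics/side0.png')[238:368,270:430]
for n,i,s in(('a',a,4),('b',b,4.5)):
    o=cv2.resize(i,None,fx=s,fy=s,interpolation=cv2.INTER_CUBIC); cv2.imwrite(f'pics/crop_{n}.png',o); print(o.shape)
E
```

```text
(600, 800, 3)
(585, 720, 3)
```

View pics/crop_a.png

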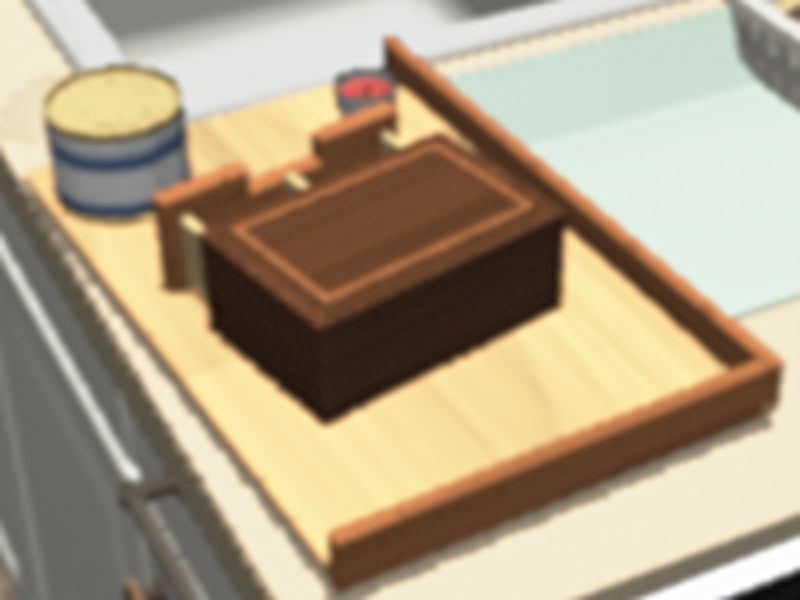

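View pics/crop_b.png

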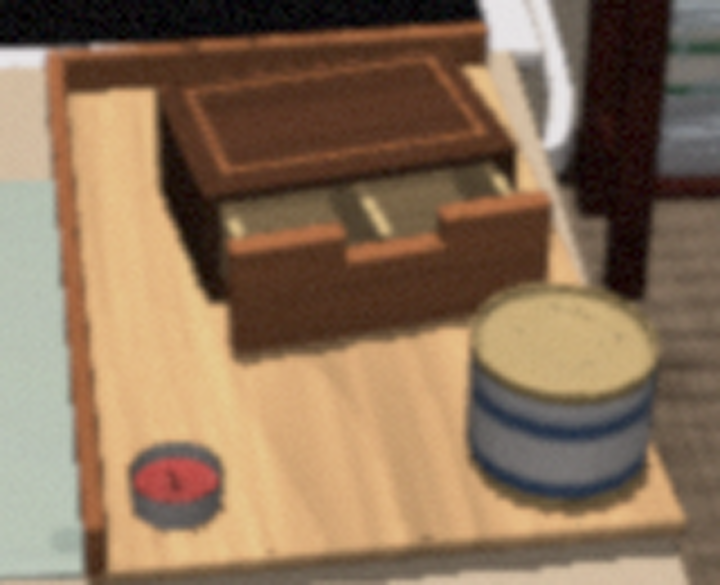

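```bash
cat > h.py <<'E'
import numpy as np
from scipy.optimize import least_squares
def proj(m,X):
    c=np.asarray(m['R'])@X+np.asarray(m['t']); p=np.asarray(m['intrinsics'])@c; return p[:2]/p[2]
def place(p,X):
    c,s=np.cos(p[2]),np.sin(p[2]); return np.array([p[0]+c*X[0]-s*X[1],p[1]+s*X[0]+c*X[1],X[2]])
E
python3 - <<'E'
from workcell import manip
from h import *
M={n:manip.camera_model(n) for n in('scene','side')}
def full(k,p): return np.array([195+p[0]/4,170+p[1]/4] if k=='a' else [270+p[0]/4.5,238+p[1]/4.5])-.4
cam={'a':M['scene'],'b':M['side']}
T=[('a',(-120,-190,40),(335,545)),('a',(120,-190,40),(780,370)),('a',(120,190,40),(397,40)),('a',(-120,190,18),(28,178)),
('b',(120,-190,40),(50,57)),('b',(110,-180,18),(72,93)),('b',(-120,-190,40),(486,25)),('b',(120,190,40),(85,545)),('b',(110,190,40),(103,545)),('b',(-120,190,18),(685,520))]
C=[('a',(50,-75,60),(322,328)),('a',(50,75,60),(565,215)),('a',(-50,75,60),(440,135)),('a',(-50,-75,60),(208,235)),('a',(50,-75,0),(325,422)),('a',(50,75,0),(560,300)),('a',(-50,-75,0),(212,328)),
('b',(50,75,60),(160,88)),('b',(50,-75,60),(437,57)),('b',(-50,-75,60),(515,150)),('b',(-50,75,60),(210,195)),('b',(-50,75,0),(218,298))]
D=[('b',(-62,74,2),(235,357)),('b',(-62,-74,2),(548,280)),('b',(-62,74,58),(230,255)),('b',(-62,-74,58),(548,207)),('a',(-62,-74,2),(163,288)),('a',(-62,-74,58),(157,203))]
def fit(L,f,x0):
    r=lambda p:np.concatenate([proj(cam[k],f(p,np.array(X,float)))-full(k,q) for k,X,q in L])
    s=least_squares(r,x0,loss='soft_l1',x_scale=[100,100,1][:len(x0)]); print(np.round(s.x,3),'res',np.round(r(s.x),1)); return s.x
t=fit(T,place,[500,100,0])
up=np.array([0,0,18.])
c=fit(C,lambda p,X:place(p,X+up),[500,100,-1.4])
fit(D,lambda p,X:place(c,X+up-[p[0],0,0]),[30])
for n,h,qa,qb in(('tin',58,(115,103),(564,343)),('tea',15,(366,88),(176,478))):
    fit([('a',(0,0,18+h),qa),('b',(0,0,18+h),qb)],lambda p,X:X+[p[0],p[1],0],[450,200])
dx=c[:2]-t[:2];R=np.array([[np.cos(t[2]),np.sin(t[2])],[-np.sin(t[2]),np.cos(t[2])]])
print('chest in tray',R@dx,c[2]-t[2])
E
```

```text
[ 4.7985e+02 -7.6516e+01  5.7000e-02] res [-1.2 -0.5  0.8 -1.8 -0.8 -1.8 -1.5 -1.9 -0.9 -1.9 -1.  -0.1  0.5 -0.9
 -1.6 -3.8  0.3 -4.3  0.6  0.1]
[ 471.488 -115.482   -1.35 ] res [-0.4 -0.2  0.5 -1.5 -0.6 -1.7 -2.8 -0.8  0.4  1.9  0.8  1.9 -1.2  0.8
 -2.2 -0.1  1.4 -3.   1.1 -1.2 -1.5  0.1 -2.7  1.9]
[29.448] res [-0.6 -0.3 -0.4  4.3  0.1 -1.2  1.1 -2.6  0.1  0.5 -1.2 -1.1]
[394.465  62.251] res [-0.6 -1.5 -0.3 -0.9]
[551.223  83.142] res [-0.6 -1.1 -0.3 -0.8]
chest in tray [-10.55287463 -38.43111137] -1.4069045844282735
```

```bash
cat >> h.py <<'E'
from scipy.spatial.transform import Rotation as Ro
TR=[479.85,-76.5,0.057]
def rep(s,targets=(),yaw=None):
    A=Ro.from_quat(s['eef_rot']).as_matrix(); p=s['tcp_pos']
    c,n=np.cos(TR[2]),np.sin(TR[2]); d=p[:2]-TR[:2]
    print('t',round(s['time_s'],2),'tcp',np.round(p,1),'tray xy',np.round([c*d[0]+n*d[1],-n*d[0]+c*d[1]],1),'F',np.round(s['wrist_force'],1),'w',round(s['grip_width'],1))
    print('tool axes x,y,z in world',np.round(A.T,3).tolist(),'xyaw-tray deg',round(np.degrees(np.arctan2(A[1,0],A[0,0])-TR[2]),2))
    for t in targets: print('target',t,'delta',np.round(A.T@(place(TR,np.array(t,float))-p),1))
E
python3 - <<'E'
from workcell import manip
from h import *
rep(manip.get_state(),[(0,85,150),(0,85,30)])
E
```

```text
t 0.1 tcp [243.9 492.6 230.8] tray xy [-203.1  581.7] F [-0.1  0.   0.1] w 85.5
tool axes x,y,z in world [[0.444, 0.896, -0.001], [-0.001, -0.001, -1.0], [-0.896, 0.444, 0.0]] xyaw-tray deg 60.39
target (0, 85, 150) delta [-331.4   81.1 -422. ]
target (0, 85, 30) delta [-331.2  201.1 -422. ]
```

Request:
carry_out --moves '[{"claw":0,"delta_pos":[-166,30,-211],"turn":30},{"claw":0,"delta_pos":[-166,30,-211],"turn":30},{"claw":0,"delta_pos":[-331,81,-422],"turn":60.4},{"claw":0,"delta_pos":[-331,81,-422],"turn":60.4},{"claw":0,"delta_pos":[-331,81,-422],"turn":60.4},{"claw":0,"delta_pos":[-331,81,-422],"turn":60.4},{"claw":0,"delta_pos":[-331,81,-422],"turn":60.4},{"claw":0,"delta_pos":[-331,81,-422],"turn":60.4},{"claw":0,"delta_pos":[-331,81,-422],"turn":60.4},{"claw":0,"delta_pos":[-331,81,-422],"turn":60.4}]'

```text
time_s: 0.93
tcp_pos: [422.0, 119.1, 169.7]
eef_rot: [-0.707, -0.019, 0.019, 0.707]
wrist_force: [0.7, 0.9, 0.5]
grip_width: 85.4
```

Request:
carry_out --moves '[{"claw":0,"delta_pos":[47,20,-114],"turn":0},{"claw":0,"delta_pos":[47,20,-114],"turn":0},{"claw":0,"delta_pos":[47,20,-114],"turn":0},{"claw":0,"delta_pos":[47,20,-114],"turn":0},{"claw":0,"delta_pos":[47,20,-114],"turn":0},{"claw":0,"delta_pos":[47,20,-114],"turn":0}]'

```text
time_s: 1.43
tcp_pos: [474.6, 10.2, 149.7]
eef_rot: [-0.707, -0.02, 0.02, 0.707]
wrist_force: [0.3, 0.7, 0.9]
grip_width: 85.6
```

```bash
python3 - <<'E'
from workcell import manip
from h import *
import cv2
s=manip.get_state(); rep(s,[(0,85,30)])
im=manip.camera('wrist'); cv2.imwrite('pics/w1.png',im)
E
```

```text
t 1.43 tcp [474.6  10.2 149.7] tray xy [-0.3 86.9] F [0.3 0.7 0.9] w 85.6
tool axes x,y,z in world [[0.998, 0.056, -0.001], [-0.001, 0.0, -1.0], [-0.056, 0.998, 0.0]] xyaw-tray deg -0.04
target (0, 85, 30) delta [  0.4 119.7  -1.9]
```

View pics/w1.png

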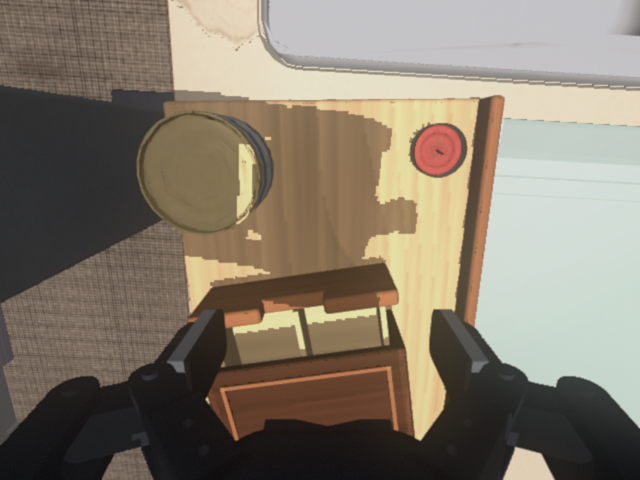

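The wrist picture shows the drawer front (lower edge from about (213,288) to (385,264)), the tin at about (200,172) and the tea light at (438,150). Next I'll put these into the tray frame.

```bash
cat >> h.py <<'E'
from workcell import manip
def wray(s,uv,z):
    m=manip.camera_model('wrist'); K=m['intrinsics']; W=m['tool_from_camera']
    A=Ro.from_quat(s['eef_rot']).as_matrix()
    d=A@W[:3,:3]@np.linalg.solve(K,[uv[0],uv[1],1]); o=A@W[:3,3]+s['tcp_pos']
    p=o+d*(z-o[2])/d[2]; c,n=np.cos(TR[2]),np.sin(TR[2]); q=p[:2]-TR[:2]
    return np.round([c*q[0]+n*q[1],-n*q[0]+c*q[1]],1)
E
python3 - <<'E'
from h import *
s=manip.get_state()
for n,uv,z in (('face bot L',(213,288),20),('face bot R',(385,264),20),('face top R',(397,294),76),('tin topL',(137,172),76),('tin topR',(258,172),76),('tea',(438,150),33),('tray left edge',(300,101),18),('rim end outer',(503,97),40),('rim end inner',(484,97),40),('rim inner far',(458,310),40),('lid front R',(404,348),78),('lid front L',(215,372),78)):
    print(n,wray(s,uv,z))
E
```

```text
face bot L [-96.   40.7]
face bot R [48.3 62.6]
face top R [47.7 62. ]
tin topL [-114.8  142.8]
tin topR [-41.5 142.9]
tea [ 79.4 154.2]
tray left edge [-19.4 187.7]
rim end outer [117.2 188.6]
rim end inner [104.5 188.5]
rim inner far [105.2  30.9]
lid front R [54.8 21.2]
lid front L [-80.4   0.9]
```

Request:
carry_out --moves '[{"claw":0,"delta_pos":[0,40,-2],"turn":0},{"claw":0,"delta_pos":[0,80,-2],"turn":0},{"claw":0,"delta_pos":[0,105,-2],"turn":0},{"claw":0,"delta_pos":[0,126,-2],"turn":0},{"claw":0,"delta_pos":[0,126,-2],"turn":0},{"claw":0,"delta_pos":[0,126,-7],"turn":0},{"claw":0,"delta_pos":[0,126,-12],"turn":0},{"claw":0,"delta_pos":[0,126,-17],"turn":0},{"claw":0,"delta_pos":[0,126,-22],"turn":0},{"claw":0,"delta_pos":[0,126,-27],"turn":0}]'

```text
time_s: 2.32
tcp_pos: [477.4, -17.6, 25.0]
eef_rot: [0.707, 0.021, -0.019, -0.707]
wrist_force: [0.9, 3.3, -0.1]
grip_width: 85.5
```

Request:
carry_out --moves '[{"claw":0,"delta_pos":[0,0,-5],"turn":0},{"claw":0,"delta_pos":[0,0,-10],"turn":0},{"claw":0,"delta_pos":[0,0,-15],"turn":0},{"claw":0,"delta_pos":[0,0,-20],"turn":0},{"claw":0,"delta_pos":[0,0,-25],"turn":0},{"claw":0,"delta_pos":[0,0,-30],"turn":0},{"claw":0,"delta_pos":[0,0,-35],"turn":0},{"claw":0,"delta_pos":[0,0,-40],"turn":0},{"claw":0,"delta_pos":[0,0,-45],"turn":0},{"claw":0,"delta_pos":[0,0,-50],"turn":0}]'

```text
time_s: 3.15
tcp_pos: [479.3, -67.2, 24.0]
eef_rot: [-0.707, -0.02, 0.02, 0.707]
wrist_force: [-0.3, 4.9, 4.8]
grip_width: 85.0
```

```bash
python3 - <<'E'
from h import *
import cv2
s=manip.get_state(); rep(s,[(0,-57,24)])
b=manip.camera('side')[238:368,270:430]
cv2.imwrite('pics/s2.png',cv2.resize(b,None,fx=4.5,fy=4.5,interpolation=cv2.INTER_CUBIC))
E
```

```text
t 3.15 tcp [479.3 -67.2  24. ] tray xy [-0.1  9.3] F [-0.3  4.9  4.8] w 85.0
tool axes x,y,z in world [[0.998, 0.056, -0.001], [-0.001, 0.0, -1.0], [-0.056, 0.998, 0.0]] xyaw-tray deg -0.04
target (0, -57, 24) delta [  0.1  -0.1 -66.3]
```

View pics/s2.png

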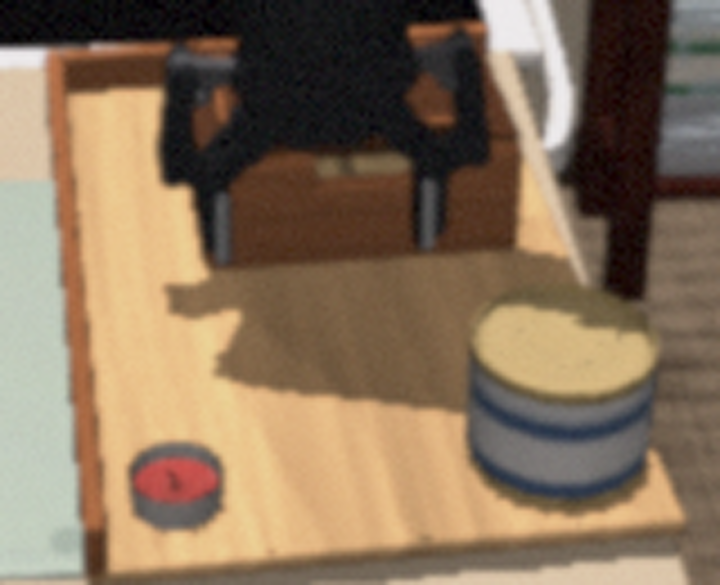

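Both fingers are flat on the drawer front (from about (215,255) to (430,240)). The drawer looks home and the chest nearly square, and the tin and tea light haven't moved. I'll keep pushing.

Request:
carry_out --moves '[{"claw":0,"delta_pos":[0,0,-5],"turn":0},{"claw":0,"delta_pos":[0,0,-10],"turn":0},{"claw":0,"delta_pos":[0,0,-15],"turn":0},{"claw":0,"delta_pos":[0,0,-20],"turn":0},{"claw":0,"delta_pos":[0,0,-25],"turn":0},{"claw":0,"delta_pos":[0,0,-30],"turn":0},{"claw":0,"delta_pos":[0,0,-35],"turn":0},{"claw":0,"delta_pos":[0,0,-40],"turn":0},{"claw":0,"delta_pos":[0,0,-45],"turn":0},{"claw":0,"delta_pos":[0,0,-50],"turn":0}]'

```text
time_s: 4.03
tcp_pos: [481.8, -116.8, 23.9]
eef_rot: [-0.707, -0.019, 0.02, 0.707]
wrist_force: [0.3, 5.6, 5.4]
grip_width: 85.5
```

Request:
carry_out --moves '[{"claw":0,"delta_pos":[0,0,-3],"turn":0},{"claw":0,"delta_pos":[0,0,-6],"turn":0},{"claw":0,"delta_pos":[0,0,-8],"turn":0},{"claw":0,"delta_pos":[0,0,-8],"turn":0}]'

```text
time_s: 4.37
tcp_pos: [482.4, -125.0, 23.9]
eef_rot: [-0.707, -0.02, 0.02, 0.707]
wrist_force: [-0.6, 1.2, 3.2]
grip_width: 85.3
```

Request:
carry_out --moves '[{"claw":0,"delta_pos":[0,0,-2],"turn":0},{"claw":0,"delta_pos":[0,0,-4],"turn":0},{"claw":0,"delta_pos":[0,0,-6],"turn":0},{"claw":0,"delta_pos":[0,0,-6],"turn":0}]'

```text
time_s: 4.7
tcp_pos: [482.8, -130.9, 23.8]
eef_rot: [-0.707, -0.02, 0.02, 0.707]
wrist_force: [-0.6, 1.5, 3.6]
grip_width: 85.6
```

Request:
carry_out --moves '[{"claw":0,"delta_pos":[0,0,-1],"turn":0},{"claw":0,"delta_pos":[0,0,-2],"turn":0},{"claw":0,"delta_pos":[0,0,-2],"turn":0}]'

```text
time_s: 4.95
tcp_pos: [483.0, -132.7, 23.8]
eef_rot: [-0.707, -0.02, 0.02, 0.707]
wrist_force: [-1.3, 3.5, 4.7]
grip_width: 85.4
```

Request:
carry_out --moves '[{"claw":0,"delta_pos":[0,0,-1],"turn":0},{"claw":0,"delta_pos":[0,0,-2],"turn":0},{"claw":0,"delta_pos":[0,0,-2],"turn":0}]'

```text
time_s: 5.2
tcp_pos: [483.1, -134.7, 23.9]
eef_rot: [-0.707, -0.02, 0.02, 0.707]
wrist_force: [-1.0, 4.2, 3.7]
grip_width: 85.9
```

Request:
carry_out --moves '[{"claw":0,"delta_pos":[0,0,-1],"turn":0},{"claw":0,"delta_pos":[0,0,-2],"turn":0},{"claw":0,"delta_pos":[0,0,-2],"turn":0}]'

```text
time_s: 5.45
tcp_pos: [482.7, -135.1, 23.9]
eef_rot: [-0.706, -0.02, 0.021, 0.708]
wrist_force: [-0.9, 19.7, 8.9]
grip_width: 85.5
```

Request:
carry_out --moves '[{"claw":0,"delta_pos":[0,0,15],"turn":0},{"claw":0,"delta_pos":[0,0,30],"turn":0},{"claw":0,"delta_pos":[0,-40,40],"turn":0},{"claw":0,"delta_pos":[0,-80,40],"turn":0},{"claw":0,"delta_pos":[0,-120,40],"turn":0},{"claw":0,"delta_pos":[0,-126,40],"turn":0},{"claw":0,"delta_pos":[0,-126,40],"turn":0}]'

```text
time_s: 6.03
tcp_pos: [482.4, -97.5, 152.3]
eef_rot: [0.708, 0.022, -0.019, -0.706]
wrist_force: [0.7, -1.2, -0.5]
grip_width: 85.2
```

```bash
python3 - <<'E'
from h import *
import cv2
s=manip.get_state(); rep(s)
cv2.imwrite('pics/w3.png',manip.camera('wrist'))
b=manip.camera('scene')[170:320,195:395]
cv2.imwrite('pics/s3.png',cv2.resize(b,None,fx=4,fy=4,interpolation=cv2.INTER_CUBIC))
E
```

```text
t 6.03 tcp [482.4 -97.5 152.3] tray xy [  1.3 -21.1] F [ 0.7 -1.2 -0.5] w 85.2
tool axes x,y,z in world [[0.998, 0.057, 0.005], [0.005, -0.002, -1.0], [-0.057, 0.998, -0.002]] xyaw-tray deg 0.01
```

View pics/s3.png

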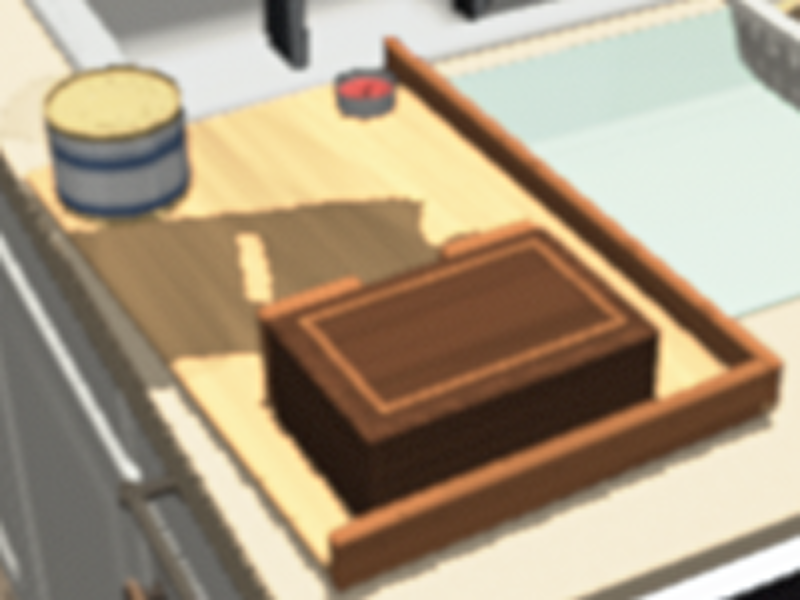

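The chest is now along the right edge with its drawer shut, and the lid corners sit at crop (372,442), (655,330) and (267,322). I'll back-project these.

```bash
python3 - <<'E'
from h import *
m=manip.camera_model('scene');R=m['R'];t=m['t'];K=m['intrinsics']
for n,q in(('front-back',(372,442)),('far-back',(655,330)),('front-drawer',(267,322))):
    d=R.T@np.linalg.solve(K,[194.6+q[0]/4,169.6+q[1]/4,1]);o=-R.T@t
    p=o+d*(78-o[2])/d[2];c,s=np.cos(TR[2]),np.sin(TR[2]);w=p[:2]-TR[:2]
    print(n,np.round([c*w[0]+s*w[1],-s*w[0]+c*w[1]],1))
s=manip.get_state(); rep(s)
E
```

```text
front-back [ -94.3 -181.4]
far-back [  51.5 -178.2]
front-drawer [-95.3 -84.1]
t 6.13 tcp [480.7 -97.  149.1] tray xy [ -0.4 -20.5] F [-0.8  0.2 -0. ] w 85.5
tool axes x,y,z in world [[0.998, 0.057, -0.001], [-0.001, -0.0, -1.0], [-0.057, 0.998, 0.0]] xyaw-tray deg -0.01
```

Request:
carry_out --moves '[{"claw":0.4,"delta_pos":[-40,0,-35],"turn":20},{"claw":0.4,"delta_pos":[-80,0,-70],"turn":40},{"claw":0.4,"delta_pos":[-122,0,-104],"turn":90},{"claw":0.4,"delta_pos":[-122,0,-104],"turn":90},{"claw":0.4,"delta_pos":[-122,0,-104],"turn":90},{"claw":0.4,"delta_pos":[-122,0,-104],"turn":90},{"claw":0.4,"delta_pos":[-122,0,-104],"turn":90},{"claw":0.4,"delta_pos":[-122,0,-104],"turn":90},{"claw":0.4,"delta_pos":[-122,0,-104],"turn":90},{"claw":0.4,"delta_pos":[-122,0,-104],"turn":90}]'

```text
time_s: 6.97
tcp_pos: [364.3, -207.2, 148.1]
eef_rot: [0.584, -0.4, 0.398, -0.584]
wrist_force: [-0.1, -0.7, -0.3]
grip_width: 51.4
```

Request:
carry_out --moves '[{"claw":0.4,"delta_pos":[0,0,0],"turn":18},{"claw":0.4,"delta_pos":[0,0,0],"turn":18},{"claw":0.4,"delta_pos":[0,0,0],"turn":18},{"claw":0.4,"delta_pos":[0,0,0],"turn":18},{"claw":0.4,"delta_pos":[0,0,0],"turn":18}]'

```text
time_s: 7.38
tcp_pos: [364.6, -207.3, 148.7]
eef_rot: [0.516, -0.484, 0.482, -0.516]
wrist_force: [0.6, -0.4, -0.1]
grip_width: 51.4
```

```bash
python3 - <<'E'
from h import *
s=manip.get_state(); rep(s,[(-122,-125,24)]); print(s['joints'])
E
```

```text
t 7.38 tcp [ 364.6 -207.3  148.7] tray xy [-122.5 -124.1] F [ 0.6 -0.4 -0.1] w 51.4
tool axes x,y,z in world [[0.066, -0.998, -0.002], [-0.002, 0.001, -1.0], [0.998, 0.066, -0.002]] xyaw-tray deg -89.5
target (-122, -125, 24) delta [  1.1 124.7   0.7]
[-6.28026498e-01  2.37644266e-01  2.05141228e+00 -1.85082911e-04
  8.55195376e-01  8.77160521e-01]
```

Request:
carry_out --moves '[{"claw":0.4,"delta_pos":[0,40,0],"turn":0.5},{"claw":0.4,"delta_pos":[0,80,0],"turn":0.5},{"claw":0.4,"delta_pos":[0,110,0],"turn":0.5},{"claw":0.4,"delta_pos":[0,124,0],"turn":0.5},{"claw":0.4,"delta_pos":[0,124,0],"turn":0.5},{"claw":0.4,"delta_pos":[0,124,6],"turn":0.5},{"claw":0.4,"delta_pos":[0,124,12],"turn":0.5},{"claw":0.4,"delta_pos":[0,124,17],"turn":0.5},{"claw":0.4,"delta_pos":[0,124,21],"turn":0.5},{"claw":0.4,"delta_pos":[0,124,25],"turn":0.5}]'

```text
time_s: 8.22
tcp_pos: [390.9, -206.1, 26.7]
eef_rot: [-0.514, 0.486, -0.486, 0.514]
wrist_force: [-3.6, 0.0, 1.6]
grip_width: 51.6
```

Request:
carry_out --moves '[{"claw":0.4,"delta_pos":[0,0,4],"turn":0},{"claw":0.4,"delta_pos":[0,0,8],"turn":0},{"claw":0.4,"delta_pos":[0,0,12],"turn":0},{"claw":0.4,"delta_pos":[0,0,16],"turn":0},{"claw":0.4,"delta_pos":[0,0,20],"turn":0},{"claw":0.4,"delta_pos":[0,0,24],"turn":0},{"claw":0.4,"delta_pos":[0,0,28],"turn":0},{"claw":0.4,"delta_pos":[0,0,31],"turn":0},{"claw":0.4,"delta_pos":[0,0,34],"turn":0},{"claw":0.4,"delta_pos":[0,0,34],"turn":0}]'

```text
time_s: 9.05
tcp_pos: [424.9, -204.3, 26.0]
eef_rot: [-0.513, 0.486, -0.486, 0.514]
wrist_force: [0.3, -0.4, -0.1]
grip_width: 51.2
```

Request:
carry_out --moves '[{"claw":0.4,"delta_pos":[0,0,1.5],"turn":0},{"claw":0.4,"delta_pos":[0,0,3],"turn":0},{"claw":0.4,"delta_pos":[0,0,3],"turn":0}]'

```text
time_s: 9.3
tcp_pos: [427.4, -204.1, 26.0]
eef_rot: [-0.513, 0.486, -0.486, 0.514]
wrist_force: [-1.5, 0.5, -0.6]
grip_width: 51.2
```

Request:
carry_out --moves '[{"claw":0.4,"delta_pos":[0,0,1],"turn":0},{"claw":0.4,"delta_pos":[0,0,2],"turn":0},{"claw":0.4,"delta_pos":[0,0,2],"turn":0}]'

```text
time_s: 9.55
tcp_pos: [429.3, -204.0, 26.0]
eef_rot: [-0.513, 0.486, -0.486, 0.514]
wrist_force: [-1.8, 0.4, 0.1]
grip_width: 51.1
```

Request:
carry_out --moves '[{"claw":0.4,"delta_pos":[0,0,1],"turn":0},{"claw":0.4,"delta_pos":[0,0,2],"turn":0},{"claw":0.4,"delta_pos":[0,0,2],"turn":0}]'

```text
time_s: 9.8
tcp_pos: [431.4, -203.8, 26.0]
eef_rot: [-0.513, 0.486, -0.486, 0.514]
wrist_force: [-1.4, -0.7, -0.8]
grip_width: 51.2
```

Request:
carry_out --moves '[{"claw":0.4,"delta_pos":[0,0,1],"turn":0},{"claw":0.4,"delta_pos":[0,0,2],"turn":0},{"claw":0.4,"delta_pos":[0,0,2],"turn":0}]'

```text
time_s: 10.05
tcp_pos: [433.4, -203.7, 25.9]
eef_rot: [-0.513, 0.486, -0.486, 0.514]
wrist_force: [-1.1, -0.3, -1.1]
grip_width: 51.6
```

Request:
carry_out --moves '[{"claw":0.4,"delta_pos":[0,0,1],"turn":0},{"claw":0.4,"delta_pos":[0,0,2],"turn":0},{"claw":0.4,"delta_pos":[0,0,2],"turn":0}]'

```text
time_s: 10.3
tcp_pos: [433.9, -203.2, 25.6]
eef_rot: [0.514, -0.487, 0.485, -0.513]
wrist_force: [-9.9, -1.7, 2.0]
grip_width: 51.3
```

Request:
carry_out --moves '[{"claw":0.4,"delta_pos":[0,0,1],"turn":0},{"claw":0.4,"delta_pos":[0,0,1],"turn":0}]'

```text
time_s: 10.47
tcp_pos: [433.9, -202.9, 25.3]
eef_rot: [0.514, -0.488, 0.484, -0.513]
wrist_force: [-14.8, -1.6, 0.5]
grip_width: 51.3
```

Request:
carry_out --moves '[{"claw":0.4,"delta_pos":[0,0,-15],"turn":0},{"claw":0.4,"delta_pos":[0,0,-30],"turn":0},{"claw":0.4,"delta_pos":[0,-40,-30],"turn":0},{"claw":0.4,"delta_pos":[0,-80,-30],"turn":0},{"claw":0.1,"delta_pos":[0,-120,-20],"turn":-20},{"claw":0.1,"delta_pos":[-40,-124,20],"turn":-40},{"claw":0.1,"delta_pos":[-70,-124,50],"turn":-60},{"claw":0.1,"delta_pos":[-105,-124,90],"turn":-90},{"claw":0.1,"delta_pos":[-105,-124,90],"turn":-90},{"claw":0.1,"delta_pos":[-105,-124,90],"turn":-90}]'

```text
time_s: 11.3
tcp_pos: [523.8, -90.6, 150.5]
eef_rot: [-0.657, 0.26, -0.262, 0.658]
wrist_force: [0.3, -0.3, -0.0]
grip_width: 77.1
```

```bash
python3 - <<'E'
from h import *
s=manip.get_state(); rep(s,[(35,-25,149)])
E
```

```text
t 11.3 tcp [523.8 -90.6 150.5] tray xy [ 43.1 -16.6] F [ 0.3 -0.3 -0. ] w 77.1
tool axes x,y,z in world [[0.727, -0.686, 0.003], [0.004, -0.0, -1.0], [0.686, 0.727, 0.002]] xyaw-tray deg -46.61
target (35, -25, 149) delta [  0.5   1.5 -11.7]
```

Request:
carry_out --moves '[{"claw":0.1,"delta_pos":[0.5,1,-11],"turn":-46.6},{"claw":0.1,"delta_pos":[0.5,1,-11],"turn":-46.6},{"claw":0.1,"delta_pos":[0.5,1,-11],"turn":-46.6},{"claw":0.1,"delta_pos":[0.5,1,-11],"turn":-46.6},{"claw":0.1,"delta_pos":[0.5,1,-11],"turn":-46.6},{"claw":0.1,"delta_pos":[0.5,1,-11],"turn":-46.6},{"claw":0.1,"delta_pos":[0.5,1,-11],"turn":-46.6},{"claw":0.1,"delta_pos":[0.5,1,-11],"turn":-46.6},{"claw":0.1,"delta_pos":[0.5,1,-11],"turn":-46.6}]'

```text
time_s: 12.05
tcp_pos: [513.4, -102.1, 149.1]
eef_rot: [0.707, 0.016, -0.015, -0.707]
wrist_force: [0.9, 0.8, 0.6]
grip_width: 77.0
```

```bash
python3 - <<'E'
from h import *
import cv2
s=manip.get_state(); rep(s,[(35,-25,25),(35,-57,25)])
cv2.imwrite('pics/w4.png',manip.camera('wrist'))
E
```

```text
t 12.05 tcp [ 513.4 -102.1  149.1] tray xy [ 32.1 -27.4] F [0.9 0.8 0.6] w 77.0
tool axes x,y,z in world [[0.999, 0.045, 0.001], [0.001, -0.0, -1.0], [-0.045, 0.999, -0.0]] xyaw-tray deg -0.7
target (35, -25, 25) delta [  2.8 124.1   2.5]
target (35, -57, 25) delta [  3.2 124.1 -29.5]
```

View pics/w4.png

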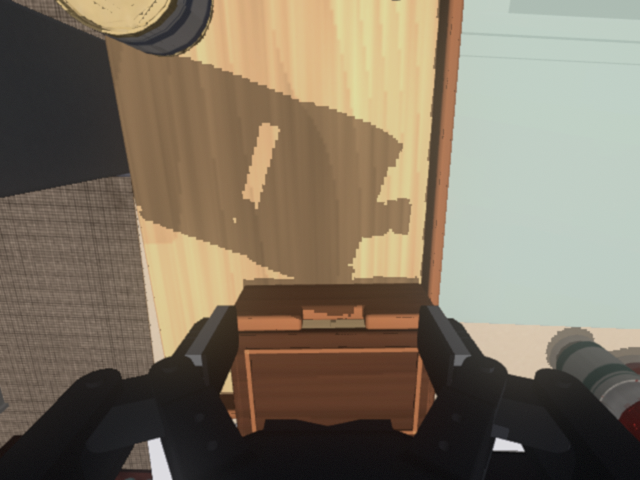

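The chest sits against the rim, with its drawer front square from about (237,300) to (425,290). One last press on the drawer face should seat the drawer and the back.

Request:
carry_out --moves '[{"claw":0.1,"delta_pos":[3,40,5],"turn":-0.7},{"claw":0.1,"delta_pos":[3,80,5],"turn":-0.7},{"claw":0.1,"delta_pos":[3,110,5],"turn":-0.7},{"claw":0.1,"delta_pos":[3,124,5],"turn":-0.7},{"claw":0.1,"delta_pos":[3,124,0],"turn":-0.7},{"claw":0.1,"delta_pos":[3,124,-8],"turn":-0.7},{"claw":0.1,"delta_pos":[3,124,-16],"turn":-0.7},{"claw":0.1,"delta_pos":[3,124,-22],"turn":-0.7},{"claw":0.1,"delta_pos":[3,124,-26],"turn":-0.7},{"claw":0.1,"delta_pos":[3,124,-26],"turn":-0.7}]'

```text
time_s: 12.93
tcp_pos: [517.8, -129.1, 25.9]
eef_rot: [0.707, 0.021, -0.02, -0.707]
wrist_force: [0.9, 0.3, -0.3]
grip_width: 76.8
```

Request:
carry_out --moves '[{"claw":0.1,"delta_pos":[0,0,-1],"turn":0},{"claw":0.1,"delta_pos":[0,0,-2],"turn":0},{"claw":0.1,"delta_pos":[0,0,-3],"turn":0},{"claw":0.1,"delta_pos":[0,0,-3],"turn":0}]'

```text
time_s: 13.27
tcp_pos: [517.4, -130.9, 25.0]
eef_rot: [0.707, 0.021, -0.021, -0.707]
wrist_force: [-0.5, -0.6, 0.6]
grip_width: 77.0
```

```bash
python3 - <<'E'
from h import *
rep(manip.get_state())
E
```

```text
t 13.27 tcp [ 517.4 -130.9   25. ] tray xy [ 34.4 -56.4] F [-0.5 -0.6  0.6] w 77.0
tool axes x,y,z in world [[0.998, 0.06, 0.0], [0.0, -0.0, -1.0], [-0.06, 0.998, -0.0]] xyaw-tray deg 0.15
```

Request:
carry_out --moves '[{"claw":0.1,"delta_pos":[0,0,-1],"turn":0},{"claw":0.1,"delta_pos":[0,0,-2],"turn":0},{"claw":0.1,"delta_pos":[0,0,-2],"turn":0}]'

```text
time_s: 13.52
tcp_pos: [517.0, -131.8, 24.8]
eef_rot: [-0.706, -0.021, 0.022, 0.707]
wrist_force: [-1.8, 8.3, 2.2]
grip_width: 76.7
```

Request:
carry_out --moves '[{"claw":0.1,"delta_pos":[0,0,-1],"turn":0},{"claw":0.1,"delta_pos":[0,0,-1.5],"turn":0},{"claw":0.1,"delta_pos":[0,0,-1.5],"turn":0}]'

```text
time_s: 13.77
tcp_pos: [517.0, -132.0, 24.8]
eef_rot: [-0.706, -0.021, 0.022, 0.708]
wrist_force: [-0.7, 19.5, 6.0]
grip_width: 76.8
```

Request:
carry_out --moves '[{"claw":0.1,"delta_pos":[0,0,15],"turn":0},{"claw":0.1,"delta_pos":[0,0,35],"turn":0},{"claw":0.1,"delta_pos":[0,-40,60],"turn":0},{"claw":0.1,"delta_pos":[0,-80,90],"turn":0},{"claw":0.1,"delta_pos":[0,-120,120],"turn":0},{"claw":0.1,"delta_pos":[0,-150,150],"turn":0},{"claw":0.1,"delta_pos":[0,-160,180],"turn":0},{"claw":0.1,"delta_pos":[0,-160,220],"turn":0},{"claw":0.1,"delta_pos":[0,-160,220],"turn":0}]'

```text
time_s: 14.52
tcp_pos: [504.7, 89.6, 187.0]
eef_rot: [-0.706, -0.023, 0.021, 0.707]
wrist_force: [-0.3, -0.9, -0.8]
grip_width: 76.8
```

```bash
python3 - <<'E'
from h import *
import cv2
rep(manip.get_state())
a=manip.camera('scene')[215:320,250:395]; b=manip.camera('side')[238:338,270:430]
a=cv2.resize(a,None,fx=5,fy=5,interpolation=cv2.INTER_CUBIC);cv2.imwrite('pics/a5.png',a)
cv2.imwrite('pics/b5.png',cv2.resize(b,None,fx=5,fy=5,interpolation=cv2.INTER_CUBIC))
E
```

```text
t 14.52 tcp [504.7  89.6 187. ] tray xy [ 34.2 164.4] F [-0.3 -0.9 -0.8] w 76.8
tool axes x,y,z in world [[0.998, 0.062, 0.003], [0.003, 0.001, -1.0], [-0.062, 0.998, 0.001]] xyaw-tray deg 0.3
```

View pics/a5.png

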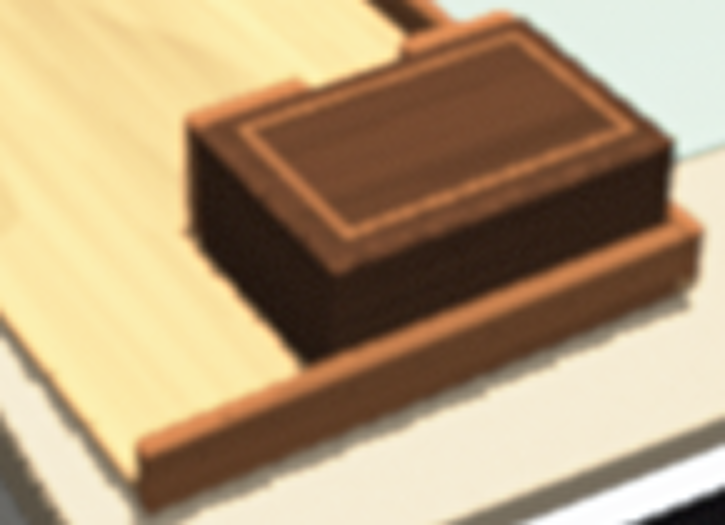

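View pics/b5.png

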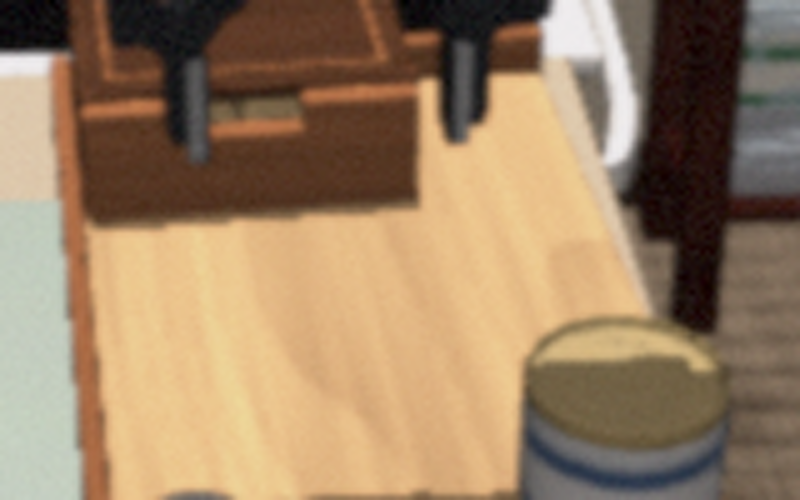

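```bash
python3 - <<'E'
from h import *
m=manip.camera_model('scene');R=m['R'];t=m['t'];K=m['intrinsics']
def bp(q,z):
    d=R.T@np.linalg.solve(K,[249.6+q[0]/5,214.6+q[1]/5,1]);o=-R.T@t
    p=o+d*(z-o[2])/d[2];c,s=np.cos(TR[2]),np.sin(TR[2]);w=p[:2]-TR[:2]
    return np.array([c*w[0]+s*w[1],-s*w[0]+c*w[1]])
for n,q,z in(('lid front-back',(340,272),78),('lid far-back',(672,145),78),('drawer front top',(190,122),76),('drawer far top',(508,14),76),('rim front outer',(143,450),40),('rim far outer',(702,235),40)):print(n,np.round(bp(q,z),1))
E
```

```text
lid front-back [ -36.3 -181.9]
lid far-back [ 107.2 -181.1]
drawer front top [-37.  -75.4]
drawer far top [107.6 -74.6]
rim front outer [-117.7 -189.2]
rim far outer [ 116.7 -192.9]
```

```bash
python3 -c "
from h import *
rep(manip.get_state()); print(manip.sign_off())"
```

```text
t 14.62 tcp [504.4  86.8 185.2] tray xy [ 33.8 161.7] F [ 0.3 -0.4 -0.4] w 77.0
tool axes x,y,z in world [[0.998, 0.063, 0.001], [0.001, 0.0, -1.0], [-0.063, 0.998, -0.0]] xyaw-tray deg 0.33
the job is handed in; nothing more can be done
None
```

I slid the chest into the tray's corner with its drawer shut and handed the job in at 14.6 s; no verdict is reported. I pushed the drawer front with both open fingers until the chest met the right edge at about 20 N. I then pushed the chest's end until it met the back edge at about 15 N, and pressed the drawer once more at about 20 N.

- **Position:** in the last pictures the chest's centre along the back-to-front direction is about 35.4 mm, against 35 mm wanted. Its back edge is parallel to the right rim to within about 0.01 rad.
- **Other things and gripper:** in the pictures the tin has not visibly moved. The tea light was still in place when last fully in view, before the second push. The gripper is clear above the left of the tray. I did not check the mug, beaker and spice jar at the end, but the arm stayed clear of them.
- **What disagreed:** the picked chest corners came out about 6 mm too short in both directions, which I put down to blur, so they do not confirm the 3–4 mm limits. The two drawer presses stopped about 1 mm apart.
- **What I rely on:** seating in the corner and the drawer being home rest mainly on the contact forces.
- **Not rechecked:** I did not press the chest's end again after the last drawer press.

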